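# Post the flat carton through the chute flap

## Task

Each lane of the two-lane posting chute has a carton waiting in front of its hanging flap. Post the flat, labelled one: push it along its lane with the fingers, in under the flap and on over the sill until it drops down the ramp into the tote, then draw the fingers back out so that the flap swings shut behind it. Only push it, do not grip or lift anything, and leave the taller carton and the other things on the bench alone.

Things in the scene. Friction and masses are not known exactly. Their poses are not given: they have to be found in the camera images.
- chute: Two-lane posting chute of grey sheet steel, 392 mm wide, fixed to the bench; place and yaw vary. Origin on the bench top, under the plane of the hanging flaps, midway between the lanes. +x is the posting direction (in through the flaps, away from the robot), +y its left, +z up. Lane centre lines at y = +97 (left) and -97 mm (right). 'Chute x' below means this frame.
- left_mouth (a point): Point on the deck (120 mm above the bench) in the middle of the left lane, in the flap plane (chute x = 0); axes as the chute's. Lanes are 190 mm wide between 30 mm high side walls and a 4 mm divider of the same height. Mouth: 190 mm wide, 150 mm high under the fascia; no post between the two mouths, only the divider.
- right_mouth (a point): The same point of the right lane. The level steel feed deck, slippery (friction about 0.2), runs from chute x = -200 mm (front edge) to the sill at x = +60 mm.
- sill (a point): Middle of the sill edge, on the deck at chute x = 60 mm, y = 0, 120 mm above the bench. From here a polished ramp drops at 45 degrees to x = 125 mm, then at 20 degrees to its lip at x = 195 mm, 29 mm above the bench, in the fixed grey tote behind it (chute x = 170 to 470 mm, y = -200 to 200 mm, walls 170 mm high). Housing: cheeks and hood from x = -2 to 110 mm, hood top 295 mm above the bench.
- flat_carton_centre (a point): Centre of the flat cardboard carton with a plain white label: 110 mm along its x, 155 mm along its y, 30 mm high, about 0.3 kg. It starts flat on the deck in either lane, centre some 115 mm before the flap plane, x axis along the lane within 0.15 rad. It tips off the sill by itself once its centre is past the sill edge (rear face 5 mm or more past the flap plane).
- tall_carton_centre (a point): Centre of the taller cardboard carton without label, 100 mm (x) by 130 mm (y) by 70 mm high, standing on the feed deck in the other lane. Leave it.
- flap_left (a joint): Angle of the aluminium flap over the left (+y) mouth, rad: 0 = hanging shut, grows as its lower edge swings away from the robot, stop at 1.4. Plate 182 mm wide, 140 mm deep, 4 mm thick, 0.2 kg; hinge rod level at chute x = 6 mm, 267 mm above the bench; lower edge 7 mm above the deck. Opens inward only, no latch; light to push (1 to 2 N), its weight shuts it in under a second.
- flap_right (a joint): The same for the flap over the right (-y) lane mouth.
- tape_roll: Clear tape roll, 90 mm across, 48 mm high, lying on the chute's hood; origin under its centre. Leave it.
- drink_can: Drink can, 66 mm across, 115 mm high, on the bench to the left of the chute. Leave it.
- tape_gun: Blue hand tape dispenser lying on the bench to the left of the chute, about 230 mm long, 86 mm high. Leave it.
- pen_cup: Black pen cup with pens, 76 mm across, 145 mm high, on the bench to the right of the chute. Leave it.
- box_knife: Grey safety knife, 170 mm long, 16 mm high, lying on the bench to the right of the chute. Leave it.
Things that resemble listed ones, but are neither listed nor needed, are in the scene too. Of the things that look like the part that bears flat_carton_centre, the larger one is meant.

How it is judged:
On the way, in this order (a step that is already met when the one before it is completed fails the run):
1. the flat carton is on its way in under its pushed-open flap (x of flat_carton_centre in the frame of chute between -0.04 and 0.09 m and ((y of flat_carton_centre in the frame of chute above 0 m and value of joint flap_left above 0.2 rad) or (y of flat_carton_centre in the frame of chute below 0 m and value of joint flap_right above 0.2 rad))), for 0.05 s.
2. the flat carton has gone down the ramp into the tote (x of flat_carton_centre in the frame of chute above 0.2 m and z of flat_carton_centre in the frame of chute below 0.07 m), for 0.1 s.
At the end, for the whole second after the job is handed in: The flat carton lies at rest in the tote (its centre within the tote's walls, past the ramp's lip and less than 70 mm above the bench), both flaps hang shut (within 0.06 rad), and the taller carton is within 20 mm of where it stood (all of step 2 and x of flat_carton_centre in the frame of chute below 0.47 m and y of flat_carton_centre in the frame of chute between -0.197 and 0.197 m and linear speed of flat_carton below 0.02 m/s and value of joint each of flap_left, flap_right below 0.06 rad and distance of tall_carton_centre from where it was at the start of the episode below 0.02 m); the robot touches nothing.
It fails at once if the flat carton is lifted (its centre more than 20 mm above its height on the deck) (z of flat_carton_centre in the frame of chute above 0.155 m).
It fails at once if the taller carton is pushed away or lifted (20 mm) (distance of tall_carton_centre from where it was at the start of the episode above 0.02 m).
It fails at once if another thing on the bench or the hood is displaced (20 mm) (distance of any of tape_roll, drink_can, tape_gun, pen_cup, box_knife from where it was at the start of the episode above 0.02 m).
It also fails if it takes over 42 s, if anything falls off the work surface, if the arm or the gripper's body presses on something with over 40 N, if the wrist force passes 120 N, or if a joint passes its speed limit or range.

## Robot

A 6-joint arm with a two-finger parallel gripper is mounted at the origin on the work surface. World frame = base frame: x ahead of the robot, y to its left, z up, the work surface at z = 0. Lengths are in m, angles in rad, forces in N, time in s.
With the tool pointing down it reaches from about 0.325 to 0.775 m from the base axis. Payload 9.3 kg.
Tool frame: the origin (TCP) lies at the very end of the fingers, on their centre line; the grasp point (between the pads) lies 19 mm behind it; z points along the fingers, y is the direction in which the jaws open and shut (so a half turn about z gives the same grasp; the last joint's range is limited). The gripper opens to 85 mm and grips with 20 to 120 N. Pads are 22 mm wide; open, the fingers measure 114 mm over their backs; the gripper's body (76 mm by 85 mm) begins 54 mm behind the grasp point. The pads swing forward as they close: fully open they stand 13 mm farther back than shut.
Start: joints at [0.999, 0.259, 0.021, 1.334, 0, 1.418], TCP at [0.224, 0.502, 0.197] pointing down, gripper open.
Joint ranges: [-3.04, 3.04], [-0.91, 1.82], [-1.04, 1.36], [-1.92, 1.95], [-1.52, 1.45], [-3.14, 3.14]. Speed limits (rad/s): [2.22, 2.22, 2.79, 3.14, 3.14, 3.14].

## Interface

Orientations are given as a rotation vector (axis times angle).
In Python, from rig import manip, imaging gives the robot as it stands.
- The arm moves only by the tool arm_command, never from a script. Its argument "motion" is a list of rows, each a list of 7 numbers: the turn, a rotation vector about the world's x, y, z in degrees, then the shift along the world's x, y, z in mm, then the opening, from 0 (shut) to 1 (fully open). In form: [[ax, ay, az, tx, ty, tz, jaw], ...]. A call has 1 to 10 rows; each row shifts and turns the pose as measured when the row begins; what a row does not reach is not made up. A row lasts 1/12 s, in which the tool goes at most 41.7 mm and 7.16 degrees, less where a joint would pass 70% of its speed; a pose out of reach is approached as far as the arm can. A call is refused whole if a number of a shift passes 41.7 or a number of a turn 7.16, either way. A call with a gripper value outside its range is refused whole. The fingers move at their own pace and stop on an object; "squeeze" is the grip in N (left out, the last holds). Time passes only in rows, so rows that do not move let the fingers close. It gives the time, the measured TCP pose, the force and the opening at its end, in the units of the state.
- manip.get_state(): the state, without advancing time (a new reading comes with each control period).
- imaging.snapshot(name): name is "scene" or "side" or "wrist"; returns a dict with "img" (400x640x3 uint8, red, green, blue), "camera_matrix" (3x3 intrinsics, pixels), "R" (3x3) and "t" (3): a world point X has camera coordinates R X + t; the wrist camera has in their place "tool_from_camera" (4x4, takes a point from camera to tool coordinates, whose origin is the TCP and whose axes are the flange's). Camera axes: x right, y down, z forward; pixel columns grow to the right and rows downward; lengths in m; the calibration is good to about 2 mm. A picture is of the moment at which its call begins: read the wrist's pose just before it. There is no depth.
- manip.sign_off(): hands the job in, once; it reports no verdict.
The state is a dict: "t": time; "qpos": joint angles; "joint_velocities": joint speeds; "joint_torque": joint torques, N m; "eef_pos": TCP position; "tool_rot": TCP orientation; "ft_force": force on the tool from outside, world axes, zero at the start; "wrist_torque": the same for the moment, N m; "grip_width": opening from 0.0 (shut) to 1.0 (fully open).
Only numpy, scipy, OpenCV 4.12 (cv2) and the standard library are available. Lean on these libraries where they do the work, as an engineer would, in place of code of your own. Each camera call takes 0.05 s, during which the arm holds its last target.

## Working session

There is one attempt and no reset: what is moved stays moved. The work goes in short steps, Python scripts to look and compute and a tool call to move; the robot and the scene stay as the last step left them, time stands still between calls to the robot, and variables do not carry over. Pictures are saved under pics/ and viewed, and the job is handed in when it is done.

Besides the shell and the picture viewer there is one more tool, called after "Emit:" in YAML: its name, and indented under it one key for each argument. arm_command: Moves the arm, as the interface text tells. Its arguments: {"type":"object","properties":{"motion":{"type":"array"},"squeeze":{"type":"number"}},"required":["motion"]}

```bash
mkdir -p pics; ls; cat > h.py <<'E'
from rig import manip, imaging
import numpy as np, cv2
def snap(n,fn):
    s=imaging.snapshot(n); cv2.imwrite('pics/'+fn,cv2.cvtColor(s['img'],cv2.COLOR_RGB2BGR)); return s
def ray(s,uv,z):
    K=np.array(s['camera_matrix']);R=np.array(s['R']);t=np.array(s['t'])
    d=R.T@np.linalg.solve(K,[uv[0],uv[1],1]); c=-R.T@t
    return c+d*(z-c[2])/d[2]
def proj(s,X):
    p=np.array(s['camera_matrix'])@(np.array(s['R'])@np.array(X)+np.array(s['t'])); return p[:2]/p[2]
E
python3 - <<'E'
from h import *
import pickle
a=snap('scene','s1.png');b=snap('side','d1.png');c=snap('wrist','w1.png')
pickle.dump((a,b,c),open('s.pkl','wb'))
print(manip.get_state())
for s in (a,b): print(-np.array(s['R']).T@np.array(s['t']))
E
```

```text
pics
{'t': 0.15, 'qpos': array([ 9.99389072e-01,  2.59054234e-01,  2.09447421e-02,  1.33368467e+00,
       -1.38569333e-05,  1.41819790e+00]), 'joint_velocities': array([-1.29418980e-03, -2.31484711e-03,  2.30527396e-03, -4.49129677e-05,
       -2.92383493e-03, -2.57854186e-04]), 'joint_torque': array([ 2.58272390e-03, -5.55971289e+01,  3.44661105e+01,  1.13834723e-02,
       -1.48580243e-04,  2.48843310e-05]), 'eef_pos': array([0.22354678, 0.50225881, 0.19661316]), 'tool_rot': array([-6.52995139e-01, -3.07263092e+00,  1.47336539e-03]), 'ft_force': array([ 0.29139394, -0.49013996, -0.39838568]), 'wrist_torque': array([0.05533362, 0.00490341, 0.01665375]), 'grip_width': 1.0041781340283489}
[0.94854832 0.06554073 1.38876876]
[ 0.06102396 -0.69797048  1.15612668]
```

View pics/s1.png

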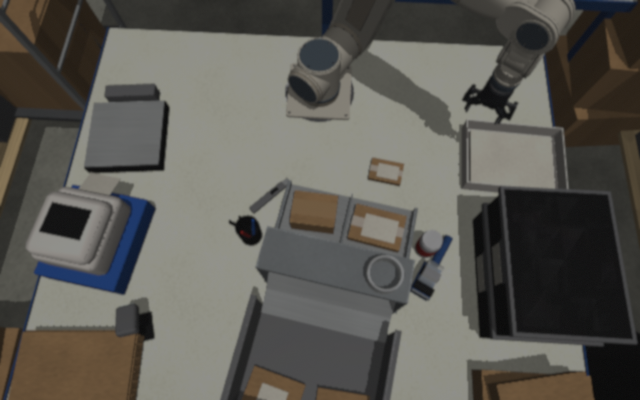

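View pics/d1.png

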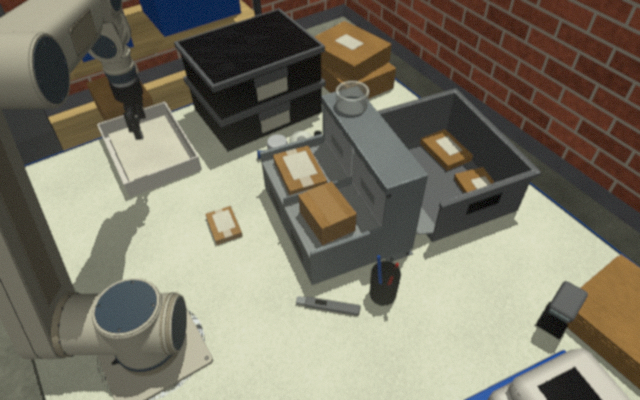

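View pics/w1.png

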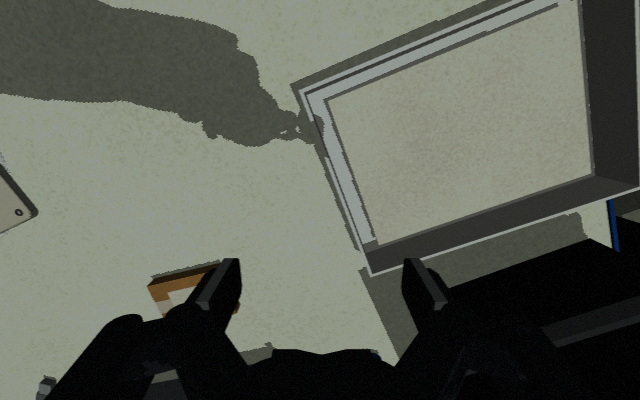

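```bash
python3 - <<'E'
from h import *
import pickle
a,b,c=pickle.load(open('s.pkl','rb'))
for s,n,(x0,y0,x1,y1) in ((a,'s1c.png',(240,150,460,320)),(b,'d1c.png',(240,70,440,290))):
    i=cv2.cvtColor(s['img'],cv2.COLOR_RGB2BGR)[y0:y1,x0:x1]
    k=2.7 if n[0]=='d' else 3.5
    i=cv2.resize(i,None,fx=k,fy=k,interpolation=cv2.INTER_CUBIC)
    i=cv2.convertScaleAbs(i,alpha=1.5)
    for u in range((x0+19)//20*20,x1,20):
        cv2.putText(i,str(u),(int((u-x0)*k),10),0,.35,(0,0,255),1);cv2.line(i,(int((u-x0)*k),12),(int((u-x0)*k),18),(0,0,255),1)
    for v in range((y0+19)//20*20,y1,20):
        cv2.putText(i,str(v),(0,int((v-y0)*k)),0,.35,(0,0,255),1)
    cv2.imwrite('pics/'+n,i)
E
```

```text
(no output)
```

View pics/s1c.png

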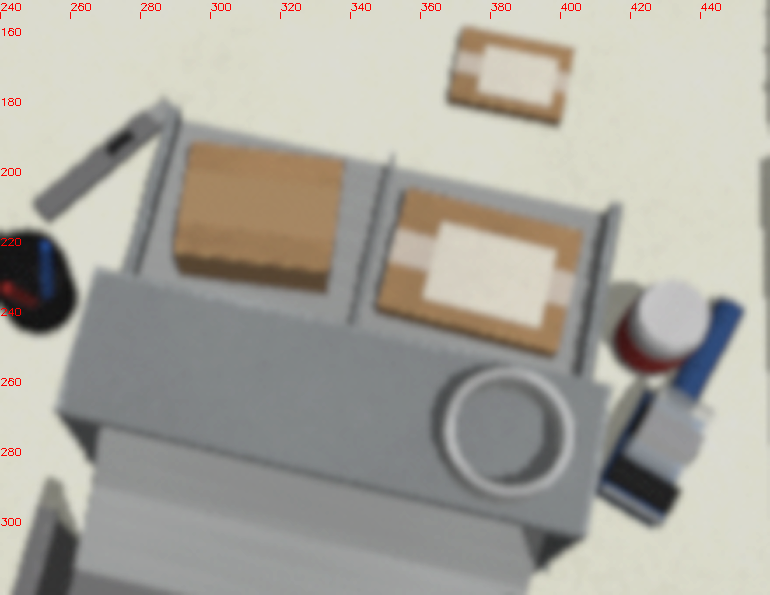

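View pics/d1c.png

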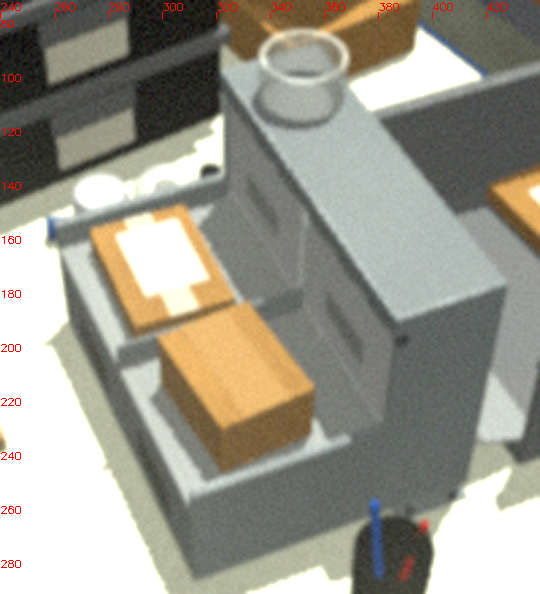

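```bash
python3 - <<'E'
from h import *
import pickle
a,b,c=pickle.load(open('s.pkl','rb'))
pa=lambda x,y:(240+x/3.5,150+y/3.5)
pb=lambda x,y:(240+x/2.7,70+y/2.7)
H=[ray(a,pa(*p),.295) for p in((97,268),(610,385),(583,537),(60,410))]
print('hood',np.round(H,4)); 
H=np.array(H); print(np.linalg.norm(H[1]-H[0]),np.linalg.norm(H[1]-H[2]))
W=np.array([ray(a,pa(*p),.15) for p in((172,118),(390,157),(618,207))]);print('wall fronts',np.round(W,4),np.linalg.norm(W[2]-W[0]))
H2=np.array([ray(b,pb(*p),.295) for p in((222,72),(398,320),(506,288))]);print('hood side',np.round(H2,4))
W2=np.array([ray(b,pb(*p),.15) for p in((192,497),(62,243))]);print('wallfront side R,L',np.round(W2,4))
C=np.array([ray(a,pa(*p),.15) for p in((407,188),(583,232),(555,345),(379,303))]);print('carton',np.round(C,4),C.mean(0))
C2=np.array([ray(b,pb(*p),.15) for p in((92,230),(183,206),(235,296),(137,332))]);print('carton side',np.round(C2,4),C2.mean(0))
for q in (C,C2): print([round(np.linalg.norm(q[i]-q[i-1]),4) for i in range(4)])
# yaw
yw=lambda v:np.arctan2(v[1],v[0])-np.pi/2
print('yaw hood',yw(H[1]-H[0]),yw(H[2]-H[3]),yw(H2[0]-H2[1]),'walls',yw(W[2]-W[0]),yw(W2[1]-W2[0]),'carton',yw(C[1]-C[0]),yw(C[2]-C[3]))
E
```

```text
hood [[ 0.6236 -0.0958  0.295 ]
 [ 0.6898  0.286   0.295 ]
 [ 0.8     0.2658  0.295 ]
 [ 0.7322 -0.1117  0.295 ]]
0.38750399002868335 0.11203829852372842
wall fronts [[ 0.4397 -0.0654  0.15  ]
 [ 0.465   0.1268  0.15  ]
 [ 0.4993  0.3239  0.15  ]] 0.3938322733215903
hood side [[ 0.6908  0.2829  0.295 ]
 [ 0.6241 -0.0993  0.295 ]
 [ 0.7277 -0.1215  0.295 ]]
wallfront side R,L [[ 0.4267 -0.0695  0.15  ]
 [ 0.4891  0.2908  0.15  ]]
carton [[0.4928 0.1425 0.15  ]
 [0.5238 0.2938 0.15  ]
 [0.6243 0.27   0.15  ]
 [0.5969 0.1224 0.15  ]] [0.55945183 0.20717395 0.15      ]
carton side [[0.526  0.2907 0.15  ]
 [0.6285 0.2686 0.15  ]
 [0.6    0.1216 0.15  ]
 [0.4896 0.1341 0.15  ]] [0.5610263  0.20375362 0.15      ]
[np.float64(0.1061), np.float64(0.1544), np.float64(0.1034), np.float64(0.15)]
[np.float64(0.1607), np.float64(0.1049), np.float64(0.1498), np.float64(0.1111)]
yaw hood -0.1717013904389426 -0.1777954182989907 -0.17281057228253505 walls -0.15192803112493847 -0.17138579027836043 carton -0.20215132158015114 -0.18370621019322253
```

Candidates in the scene view: the large labelled carton in the left lane (380,228), the small labelled one on the bench (386,171), labelled ones in the tote (270,388) and (340,395), and the unlabelled tall one in the right lane (314,212). I choose the left-lane carton: it measures about 105 x 152 mm with a white label, and the crop confirms this. The chute origin is at about (0.659, 0.094) with yaw -0.172. The carton centre is at chute (-0.117, +0.093).

```bash
cat >> h.py <<'E'
from scipy.spatial.transform import Rotation as Ro
O=np.array([.659,.094,0]);YAW=-.172
U=np.array([np.cos(YAW),np.sin(YAW),0]);V=np.array([-np.sin(YAW),np.cos(YAW),0]);Z=np.array([0,0,1.])
def goalR(th,s=1):
    z=np.sin(th)*U-np.cos(th)*Z; y=s*V; x=np.cross(y,z); return Ro.from_matrix(np.stack([x,y,z],1))
def rep(cx,cy,cz,th=np.pi/4,s=1):
    st=manip.get_state();p=st['eef_pos'];R=Ro.from_rotvec(st['tool_rot'])
    g=O+cx*U+cy*V+cz*Z
    r=p-O
    print('t',round(st['t'],2),'p',np.round(p,4),'chute',np.round([r@U,r@V,p[2]],4),'q',np.round(st['qpos'],2),'F',np.round(st['ft_force'],1),'g',round(st['grip_width'],2))
    print('need mm',np.round(1000*(g-p),1),'rot deg',np.round(np.degrees((goalR(th,s)*R.inv()).as_rotvec()),1))
    return st
E
python3 - <<'E'
from h import *
st=rep(-.24,.093,.2);rep(-.24,.093,.2,s=-1)
print(np.round(Ro.from_rotvec(st['tool_rot']).as_matrix(),2))
E
```

```text
t 0.15 p [0.2235 0.5023 0.1966] chute [-0.4989  0.3277  0.1966] q [ 1.    0.26  0.02  1.33 -0.    1.42] F [ 0.3 -0.5 -0.4] g 1.0
need mm [ 214.9 -275.6    3.4] rot deg [-13.1 -43.2  13.4]
t 0.15 p [0.2235 0.5023 0.1966] chute [-0.4989  0.3277  0.1966] q [ 1.    0.26  0.02  1.33 -0.    1.42] F [ 0.3 -0.5 -0.4] g 1.0
need mm [ 214.9 -275.6    3.4] rot deg [  61.5  -18.8 -154.1]
[[-0.91  0.41 -0.  ]
 [ 0.41  0.91 -0.  ]
 [ 0.   -0.   -1.  ]]
```

Emit:
arm_command:
  motion:
    - [-1.3,-4.3,1.3,0,0,25,1]
    - [-1.3,-4.3,1.3,10,-12,25,1]
    - [-1.3,-4.3,1.3,20,-26,15,1]
    - [-1.3,-4.3,1.3,22,-28,0,1]
    - [-1.3,-4.3,1.3,22,-28,0,1]
    - [-1.3,-4.3,1.3,22,-28,0,1]
    - [-1.3,-4.3,1.3,22,-28,0,1]
    - [-1.3,-4.3,1.3,22,-28,0,1]
    - [-1.3,-4.3,1.3,22,-28,0,1]
    - [-1.3,-4.3,1.3,22,-28,0,1]

```text
t: 0.98
eef_pos: [0.4135, 0.2624, 0.2639]
tool_rot: [0.197, 2.319, -0.093]
ft_force: [0.7, 0.8, -1.0]
grip_width: 1.005
```

```bash
python3 - <<'E'
from h import *
rep(-.24,.093,.2)
E
```

```text
t 0.98 p [0.4135 0.2624 0.2639] chute [-0.2707  0.1239  0.2639] q [ 0.8  -0.15 -0.55  0.64 -0.65  0.79] F [ 0.7  0.8 -1. ] g 1.0
need mm [ 25.  -35.7 -63.9] rot deg [0.6 1.7 0. ]
```

Emit:
arm_command:
  motion:
    - [0.3,0.8,0,12,-18,-20,1]
    - [0.3,0.8,0,13,-18,-30,1]
    - [0,0,0,0,0,-30,1]
    - [0,0,0,0,0,0,1]

```text
t: 1.32
eef_pos: [0.4376, 0.2177, 0.1815]
tool_rot: [0.203, 2.341, -0.087]
ft_force: [-1.5, -1.7, -1.5]
grip_width: 1.001
```

```bash
python3 - <<'E'
from h import *
rep(-.21,.093,.123)
s=snap('side','d2.png');w=snap('wrist','w2.png')
i=cv2.imread('pics/d2.png')[90:290,220:440];cv2.imwrite('pics/d2c.png',cv2.convertScaleAbs(cv2.resize(i,None,fx=3,fy=2.9,interpolation=2),alpha=1.5))
print(proj(s,O-.2*U+.097*V+.12*Z))
E
```

```text
t 1.32 p [0.4376 0.2177 0.1815] chute [-0.2393  0.084   0.1815] q [ 0.64 -0.13 -0.76  0.33 -0.55  0.64] F [-1.5 -1.7 -1.5] g 1.0
need mm [ 30.5   3.9 -58.5] rot deg [0.2 0.5 0.1]
[271.99907131 182.49424408]
```

View pics/d2c.png

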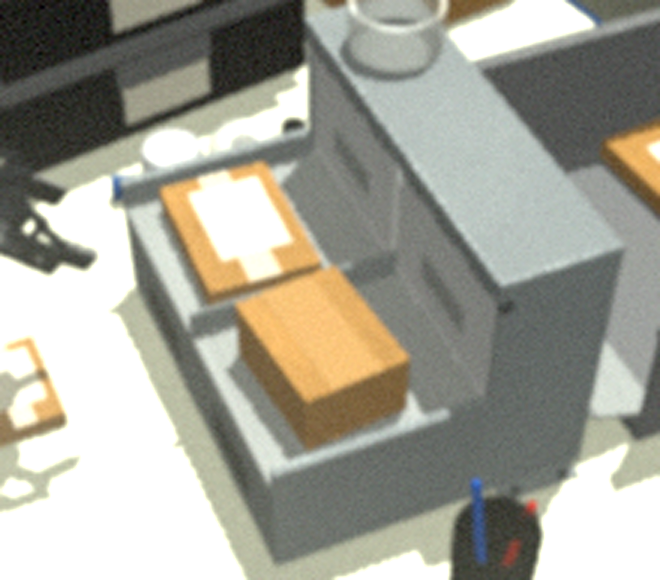

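View pics/w2.png

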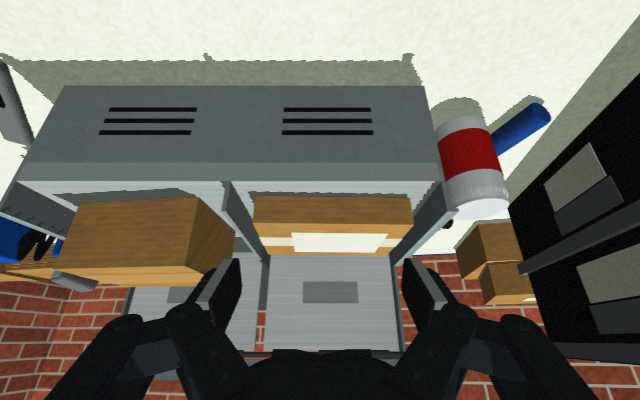

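Emit:
arm_command:
  motion:
    - [0,0,0,2,8,-25,1]
    - [0,0,0,0,3,-25,1]
    - [0,0,0,0,0,-6,1]
    - [0,0,0,0,0,0,1]

```text
t: 1.75
eef_pos: [0.4456, 0.2377, 0.1392]
tool_rot: [0.203, 2.326, -0.07]
ft_force: [0.6, 0.3, 0.5]
grip_width: 1.002
```

```bash
python3 - <<'E'
from h import *
rep(-.2,.093,.125)
s=snap('side','d3.png');w=snap('wrist','w3.png')
E
```

```text
t 1.75 p [0.4456 0.2377 0.1392] chute [-0.2348  0.1051  0.1392] q [ 0.67 -0.04 -0.83  0.17 -0.56  0.66] F [0.6 0.3 0.5] g 1.0
need mm [ 32.2 -17.9 -14.2] rot deg [-0.5  1.4 -0.2]
```

View pics/w3.png

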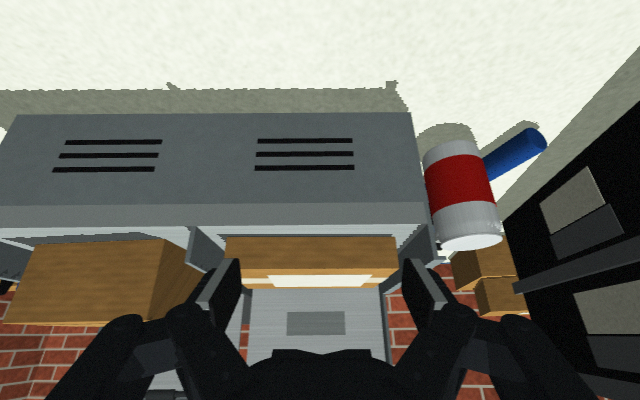

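Emit:
arm_command:
  motion:
    - [0,0.5,0,2,-6,-8,1]
    - [0,0.5,0,0,-3,-4,1]
    - [0,0,0,0,0,0,1]

```text
t: 2.1
eef_pos: [0.4494, 0.2299, 0.1317]
tool_rot: [0.203, 2.34, -0.066]
ft_force: [0.4, 0.5, -0.2]
grip_width: 0.997
```

```bash
python3 - <<'E'
from h import *
rep(-.2,.093,.125)
E
```

```text
t 2.1 p [0.4494 0.2299 0.1317] chute [-0.2297  0.098   0.1317] q [ 0.64 -0.04 -0.85  0.15 -0.53  0.64] F [ 0.4  0.5 -0.2] g 1.0
need mm [ 28.4 -10.   -6.7] rot deg [-0.7  0.6 -0.2]
```

Emit:
arm_command:
  motion:
    - [0,0,0,0,-4,-7,1]
    - [0,0,0,4,-1,-2,1]
    - [0,0,0,0,0,0,1]

```text
t: 2.35
eef_pos: [0.4548, 0.2242, 0.1245]
tool_rot: [0.206, 2.337, -0.064]
ft_force: [0.6, -1.1, -0.3]
grip_width: 0.999
```

```bash
python3 - <<'E'
from h import *
rep(-.2,.093,.123)
s=snap('side','d4.png');w=snap('wrist','w4.png')
i=cv2.imread('pics/d4.png')[110:240,200:380];cv2.imwrite('pics/d4c.png',cv2.convertScaleAbs(cv2.resize(i,None,fx=4,fy=4,interpolation=2),alpha=1.5))
E
```

```text
t 2.35 p [0.4548 0.2242 0.1245] chute [-0.2235  0.0933  0.1245] q [ 0.62 -0.03 -0.87  0.1  -0.52  0.62] F [ 0.6 -1.1 -0.3] g 1.0
need mm [23.1 -4.4 -1.5] rot deg [-0.8  0.8 -0.2]
```

View pics/d4c.png

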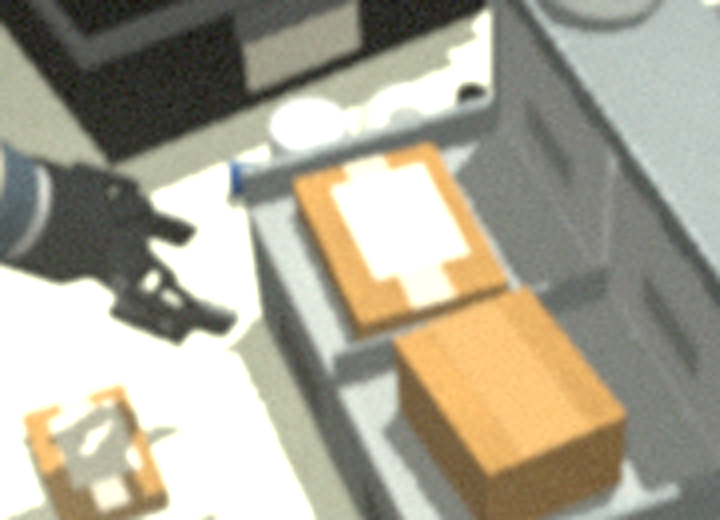

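View pics/w4.png

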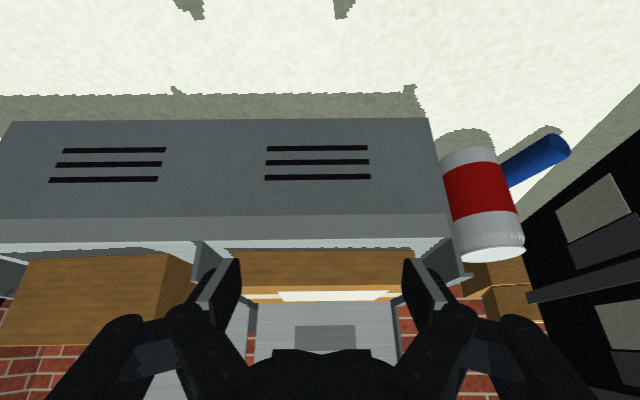

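Emit:
arm_command:
  motion:
    - [0,0,0,10,-2,0,1]
    - [0,0,0,10,-2,0,1]
    - [0,0,0,8,-1,0,1]
    - [0,0,0,0,0,0,1]

```text
t: 2.78
eef_pos: [0.4859, 0.2196, 0.1259]
tool_rot: [0.205, 2.336, -0.063]
ft_force: [0.5, 0.6, 0.2]
grip_width: 1.0
```

```bash
python3 - <<'E'
from h import *
rep(-.17,.093,.123)
s=snap('side','d5.png')
i=cv2.imread('pics/d5.png')[110:240,200:380];cv2.imwrite('pics/d5c.png',cv2.convertScaleAbs(cv2.resize(i,None,fx=4,fy=4,interpolation=2),alpha=1.5))
E
```

```text
t 2.78 p [0.4859 0.2196 0.1259] chute [-0.1921  0.0941  0.1259] q [ 0.55 -0.   -0.84  0.07 -0.48  0.56] F [0.5 0.6 0.2] g 1.0
need mm [21.6 -4.9 -2.9] rot deg [-0.9  0.8 -0.2]
```

View pics/d5c.png

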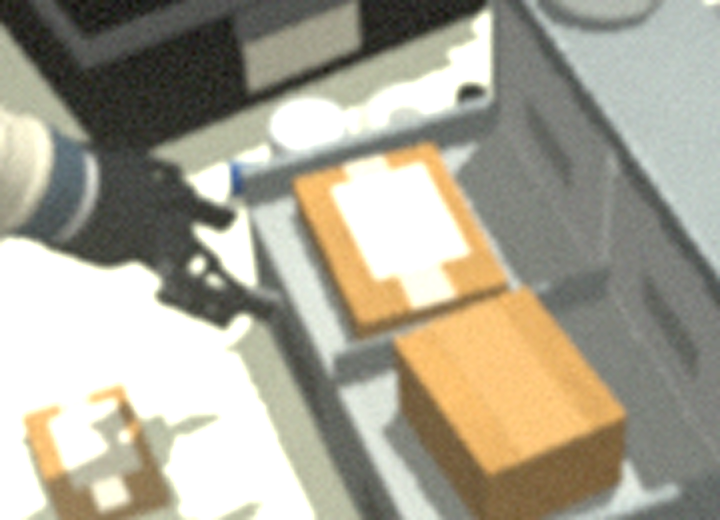

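Emit:
arm_command:
  motion:
    - [0,0,0,8,-2,-2,1]
    - [0,0,0,8,-1,-1,1]
    - [0,0,0,6,-1,0,1]
    - [0,0,0,0,0,0,1]

```text
t: 3.17
eef_pos: [0.5095, 0.2147, 0.122]
tool_rot: [0.206, 2.337, -0.064]
ft_force: [0.1, -0.3, -0.3]
grip_width: 1.005
```

```bash
python3 - <<'E'
from h import *
rep(-.15,.093,.123)
s=snap('side','d6.png');snap('wrist','w6.png')
i=cv2.imread('pics/d6.png')[110:240,200:380];cv2.imwrite('pics/d6c.png',cv2.convertScaleAbs(cv2.resize(i,None,fx=4,fy=4,interpolation=2),alpha=1.5))
E
```

```text
t 3.17 p [0.5095 0.2147 0.122 ] chute [-0.168   0.0934  0.122 ] q [ 0.51  0.03 -0.83  0.04 -0.45  0.52] F [ 0.1 -0.3 -0.3] g 1.0
need mm [17.6 -3.4  1. ] rot deg [-0.8  0.8 -0.2]
```

View pics/d6c.png

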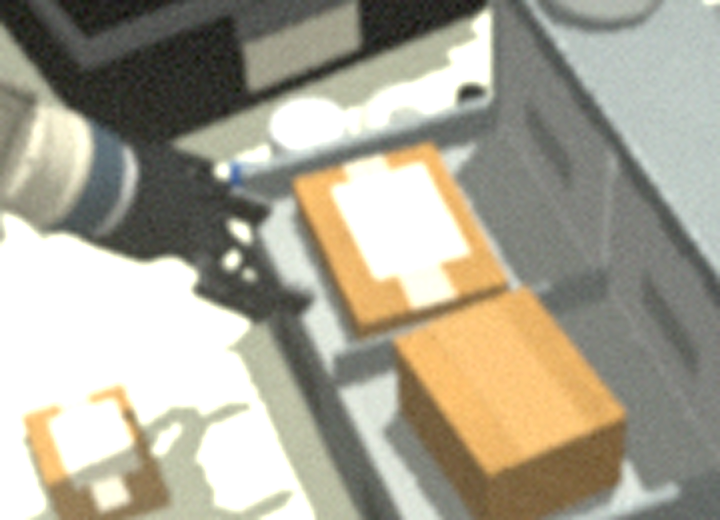

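View pics/w6.png

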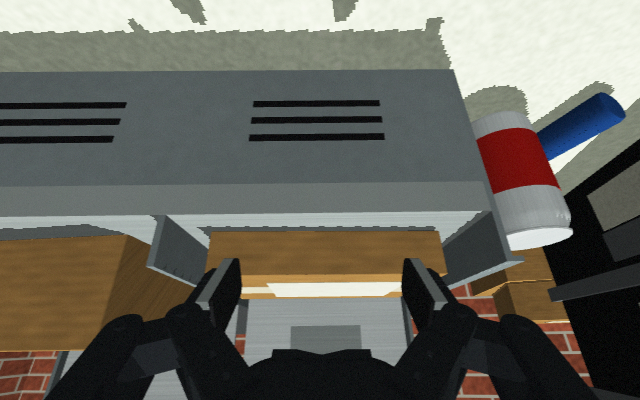

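Emit:
arm_command:
  motion:
    - [0,0,0,6,-1,0,1]
    - [0,0,0,6,-1,0,1]
    - [0,0,0,8,-1,0,1]
    - [0,0,0,8,-2,0,1]
    - [0,0,0,8,-1,0,1]
    - [0,0,0,0,0,0,1]

```text
t: 3.77
eef_pos: [0.5477, 0.2085, 0.122]
tool_rot: [0.204, 2.337, -0.063]
ft_force: [-0.1, 0.8, -0.0]
grip_width: 1.0
```

```bash
python3 - <<'E'
from h import *
rep(-.10,.093,.123)
s=snap('side','d7.png');snap('wrist','w7.png')
i=cv2.imread('pics/d7.png')[90:240,220:400];cv2.imwrite('pics/d7c.png',cv2.convertScaleAbs(cv2.resize(i,None,fx=4,fy=4,interpolation=2),alpha=1.5))
E
```

```text
t 3.77 p [0.5477 0.2085 0.122 ] chute [-0.1293  0.0937  0.122 ] q [ 0.45  0.07 -0.79  0.01 -0.41  0.47] F [-0.1  0.8 -0. ] g 1.0
need mm [28.7 -5.7  1. ] rot deg [-0.8  0.8 -0.3]
```

View pics/d7c.png

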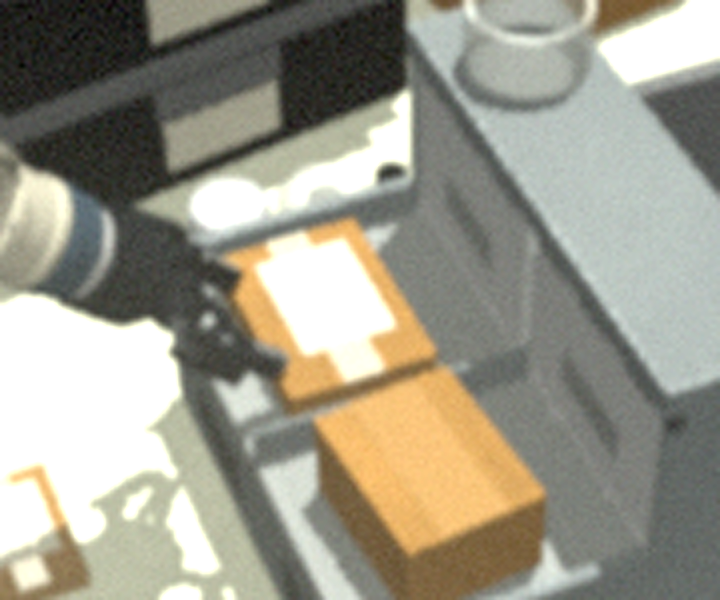

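View pics/w7.png

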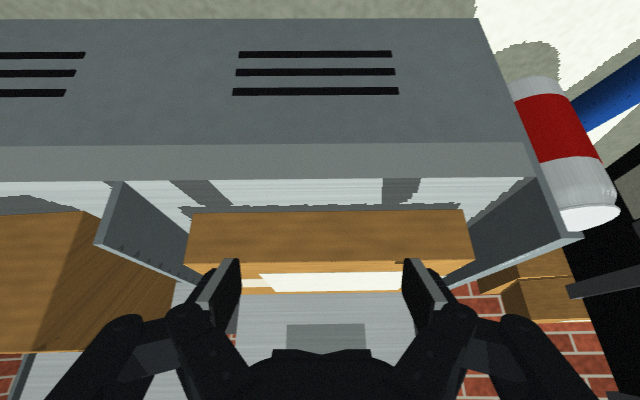

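Emit:
arm_command:
  motion:
    - [0,0,0,8,-1,0,1]
    - [0,0,0,9,-2,0,1]
    - [0,0,0,9,-1,0,1]
    - [0,0,0,9,-2,0,1]
    - [0,0,0,9,-1,0,1]
    - [0,0,0,0,0,0,1]

```text
t: 4.37
eef_pos: [0.5942, 0.2009, 0.1214]
tool_rot: [0.202, 2.339, -0.063]
ft_force: [1.1, 0.6, -0.3]
grip_width: 0.998
```

```bash
python3 - <<'E'
from h import *
rep(-.05,.093,.123)
s=snap('side','d8.png');snap('wrist','w8.png')
i=cv2.imread('pics/d8.png')[90:240,220:400];cv2.imwrite('pics/d8c.png',cv2.convertScaleAbs(cv2.resize(i,None,fx=4,fy=4,interpolation=2),alpha=1.5))
E
```

```text
t 4.37 p [0.5942 0.2009 0.1214] chute [-0.0821  0.0942  0.1214] q [ 0.38  0.12 -0.73  0.   -0.37  0.41] F [ 1.1  0.6 -0.3] g 1.0
need mm [31.4 -6.7  1.6] rot deg [-0.8  0.7 -0.4]
```

View pics/d8c.png

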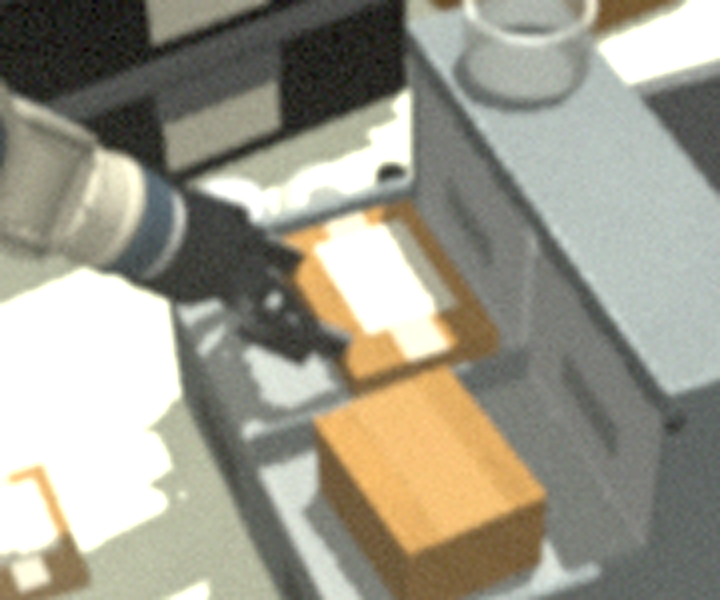

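View pics/w8.png

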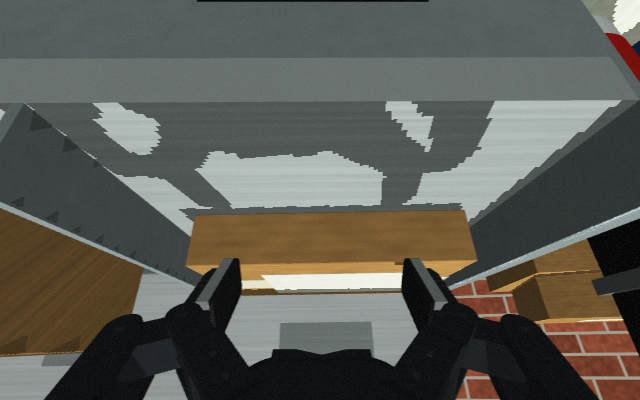

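Emit:
arm_command:
  motion:
    - [0,0,0,8,-1,0,1]
    - [0,0,0,9,-2,0,1]
    - [0,0,0,9,-2,1,1]
    - [0,0,0,9,-2,0,1]
    - [0,0,0,9,-1,1,1]
    - [0,0,0,0,0,0,1]

```text
t: 4.97
eef_pos: [0.6403, 0.1922, 0.1228]
tool_rot: [0.2, 2.341, -0.064]
ft_force: [0.2, 0.4, 0.1]
grip_width: 1.0
```

```bash
python3 - <<'E'
from h import *
rep(0,.093,.123)
s=snap('side','d9.png');snap('wrist','w9.png')
i=cv2.imread('pics/d9.png')[90:240,220:400];cv2.imwrite('pics/d9c.png',cv2.convertScaleAbs(cv2.resize(i,None,fx=4,fy=4,interpolation=2),alpha=1.5))
E
```

```text
t 4.97 p [0.6403 0.1922 0.1228] chute [-0.0353  0.0936  0.1228] q [ 0.33  0.17 -0.66  0.01 -0.33  0.37] F [0.2 0.4 0.1] g 1.0
need mm [34.7 -6.6  0.2] rot deg [-0.7  0.6 -0.4]
```

View pics/d9c.png

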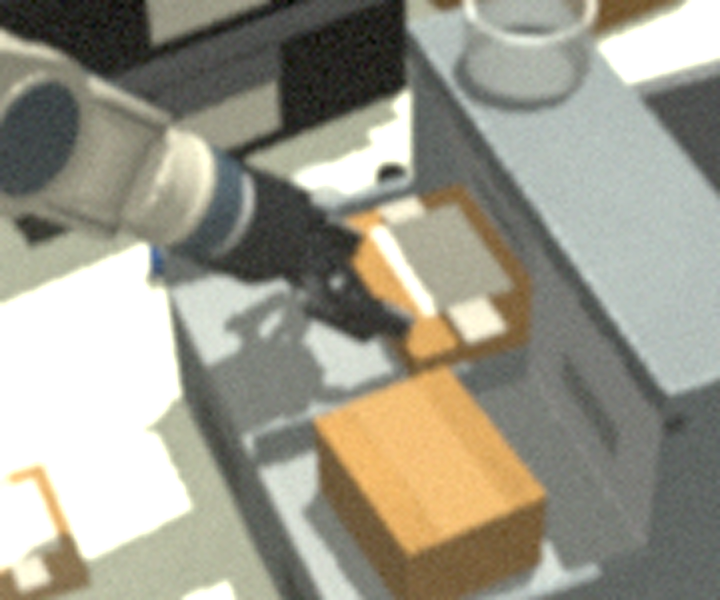

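View pics/w9.png

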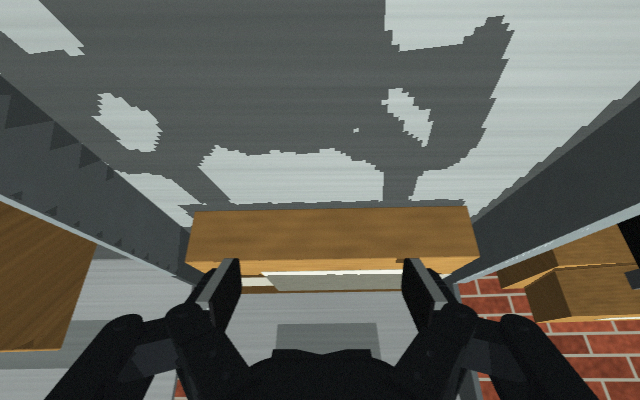

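Emit:
arm_command:
  motion:
    - [0,0,0,8,-1,0,1]
    - [0,0,0,9,-2,0,1]
    - [0,0,0,9,-2,0,1]
    - [0,0,0,8,-1,0,1]
    - [0,0,0,0,0,0,1]

```text
t: 5.48
eef_pos: [0.6748, 0.186, 0.1221]
tool_rot: [0.198, 2.342, -0.064]
ft_force: [-0.3, -0.0, -0.4]
grip_width: 1.002
```

```bash
python3 - <<'E'
from h import *
rep(.025,.093,.123)
s=snap('side','d10.png');snap('wrist','w10.png');snap('scene','s10.png')
i=cv2.imread('pics/d10.png')[90:240,220:400];j=cv2.imread('pics/s10.png')[180:400,220:440]
cv2.imwrite('pics/d10c.png',cv2.convertScaleAbs(cv2.resize(i,None,fx=4,fy=4,interpolation=2),alpha=1.5))
cv2.imwrite('pics/s10c.png',cv2.convertScaleAbs(cv2.resize(j,None,fx=2.7,fy=2.7,interpolation=2),alpha=1.5))
E
```

```text
t 5.48 p [0.6748 0.186  0.1221] chute [-0.0002  0.0933  0.1221] q [ 0.29  0.22 -0.6   0.01 -0.31  0.34] F [-0.3 -0.  -0.4] g 1.0
need mm [24.8 -4.7  0.9] rot deg [-0.7  0.5 -0.5]
```

View pics/d10c.png

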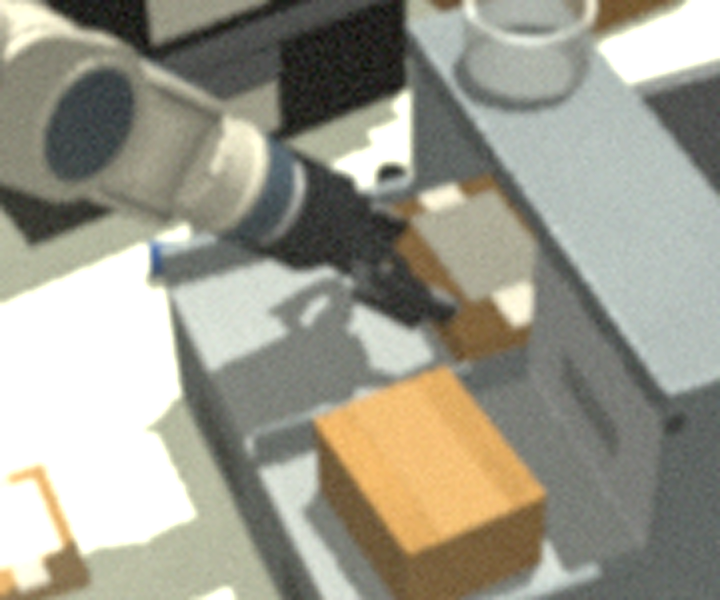

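View pics/w10.png

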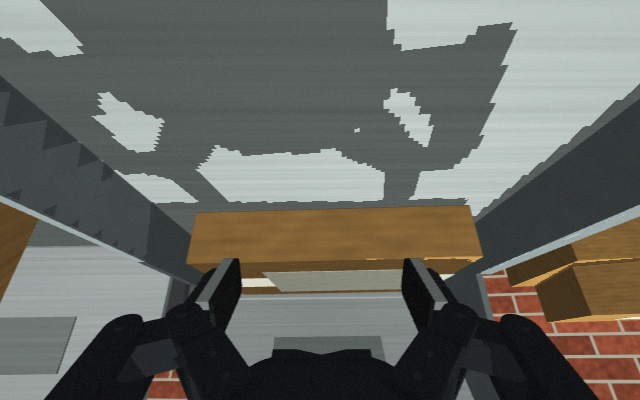

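View pics/s10c.png

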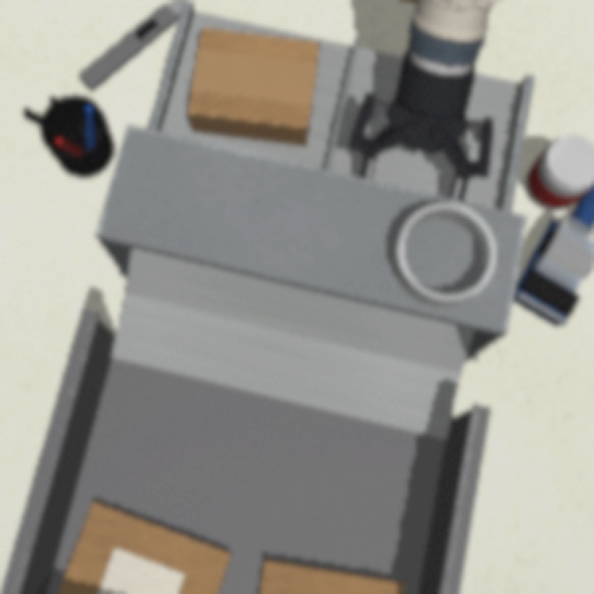

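Emit:
arm_command:
  motion:
    - [0,0,0,8,-1,0,1]
    - [0,0,0,8,-1,0,1]
    - [0,0,0,7,-1,0,1]
    - [0,0,0,0,0,0,1]
    - [0,0,0,0,0,0,1]

```text
t: 6.05
eef_pos: [0.6973, 0.1832, 0.1219]
tool_rot: [0.197, 2.344, -0.064]
ft_force: [-3.0, 0.6, 1.6]
grip_width: 1.004
```

```bash
python3 - <<'E'
from h import *
rep(.025,.093,.123)
snap('wrist','w11.png');snap('scene','s11.png')
j=cv2.imread('pics/s11.png')[180:400,220:440]
cv2.imwrite('pics/s11c.png',cv2.convertScaleAbs(cv2.resize(j,None,fx=2.7,fy=2.7,interpolation=2),alpha=1.5))
E
```

```text
t 6.05 p [0.6973 0.1832 0.1219] chute [0.0224 0.0945 0.1219] q [ 0.27  0.24 -0.56  0.02 -0.3   0.33] F [-3.   0.6  1.6] g 1.0
need mm [ 2.3 -1.9  1.1] rot deg [-0.7  0.4 -0.6]
```

View pics/w11.png

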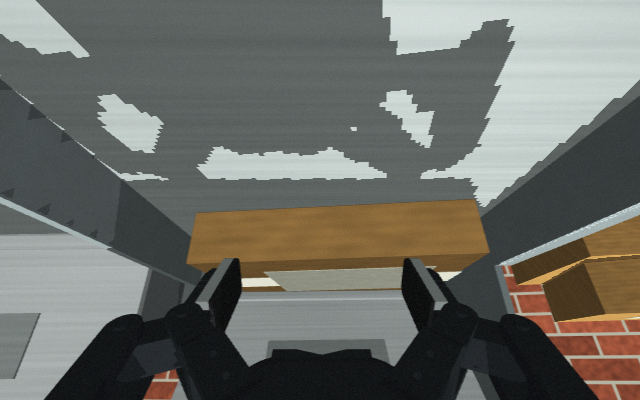

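View pics/s11c.png

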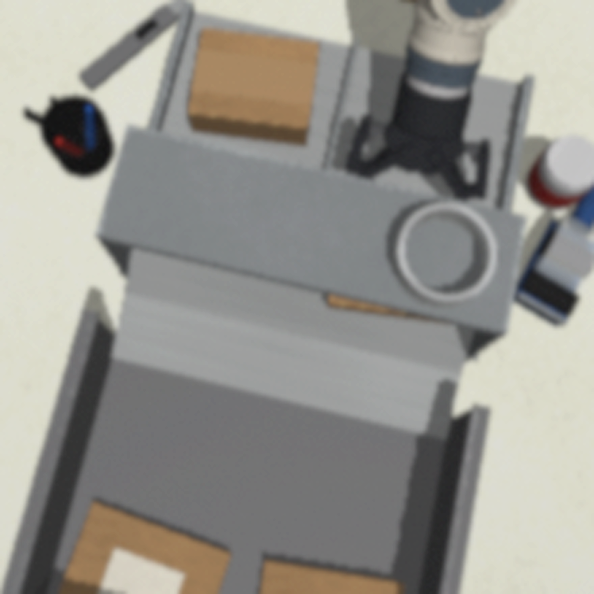

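Emit:
arm_command:
  motion:
    - [0,0,0,8,-2,0,1]
    - [0,0,0,8,-2,0,1]
    - [0,0,0,2,0,0,1]
    - [0,0,0,0,0,0,1]
    - [0,0,0,0,0,0,1]
    - [0,0,0,0,0,0,1]

```text
t: 6.65
eef_pos: [0.7154, 0.1789, 0.1219]
tool_rot: [0.197, 2.344, -0.064]
ft_force: [-0.8, 1.0, 0.9]
grip_width: 0.997
```

```bash
python3 - <<'E'
from h import *
rep(.025,.093,.123)
snap('wrist','w12.png');snap('scene','s12.png')
j=cv2.imread('pics/s12.png')[180:400,220:440]
cv2.imwrite('pics/s12c.png',cv2.convertScaleAbs(cv2.resize(j,None,fx=2.7,fy=2.7,interpolation=2),alpha=1.5))
E
```

```text
t 6.65 p [0.7154 0.1789 0.1219] chute [0.041  0.0933 0.1219] q [ 0.26  0.26 -0.53  0.03 -0.28  0.31] F [-0.8  1.   0.9] g 1.0
need mm [-15.8   2.4   1.1] rot deg [-0.7  0.4 -0.6]
```

View pics/w12.png

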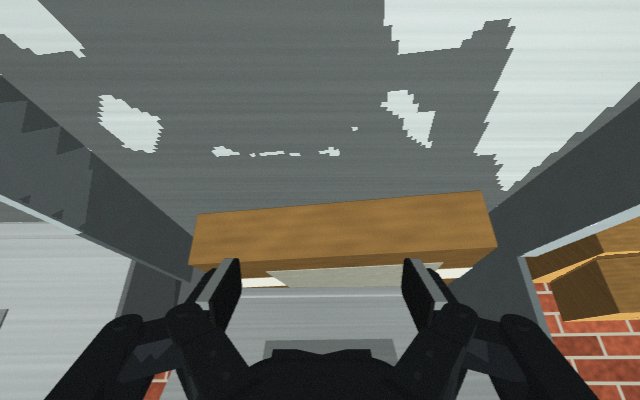

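View pics/s12c.png

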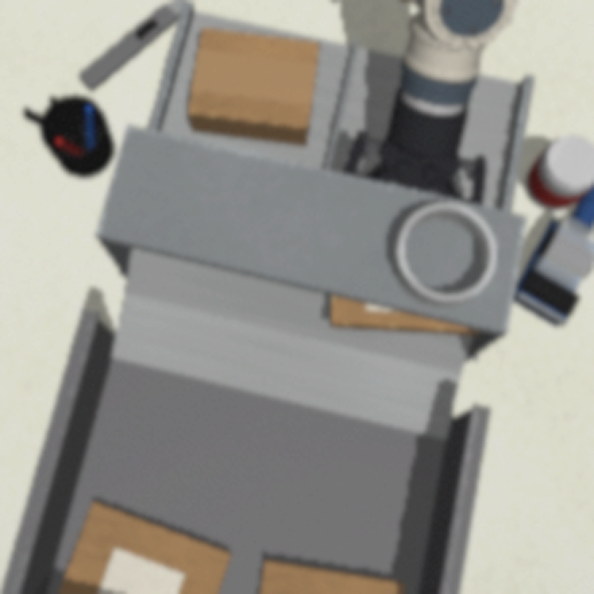

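```bash
python3 - <<'E'
from h import *
s=snap('scene','s13.png');d=snap('side','d13.png')
f=lambda x,y:(220+x/2.7,180+y/2.7)
for n,p in (('FL top?',(332,325)),('left at hood',(332,297)),('right',(470,332))):
  for z in (.05,.08,.12,.15):
    r=ray(s,f(*p),z)-O; print(n,z,np.round([r@U,r@V],3))
j=cv2.imread('pics/s13.png')[250:320,320:420]
cv2.imwrite('pics/s13c.png',cv2.convertScaleAbs(cv2.resize(j,None,fx=7,fy=7,interpolation=2),alpha=1.5))
i=cv2.imread('pics/d13.png')[90:240,220:400]
cv2.imwrite('pics/d13c.png',cv2.convertScaleAbs(cv2.resize(i,None,fx=4,fy=4,interpolation=2),alpha=1.7))
E
```

```text
FL top? 0.05 [0.104 0.043]
FL top? 0.08 [0.109 0.043]
FL top? 0.12 [0.114 0.042]
FL top? 0.15 [0.118 0.042]
left at hood 0.05 [0.074 0.037]
left at hood 0.08 [0.079 0.036]
left at hood 0.12 [0.085 0.036]
left at hood 0.15 [0.09  0.036]
right 0.05 [0.076 0.195]
right 0.08 [0.081 0.191]
right 0.12 [0.088 0.186]
right 0.15 [0.092 0.182]
```

View pics/s13c.png

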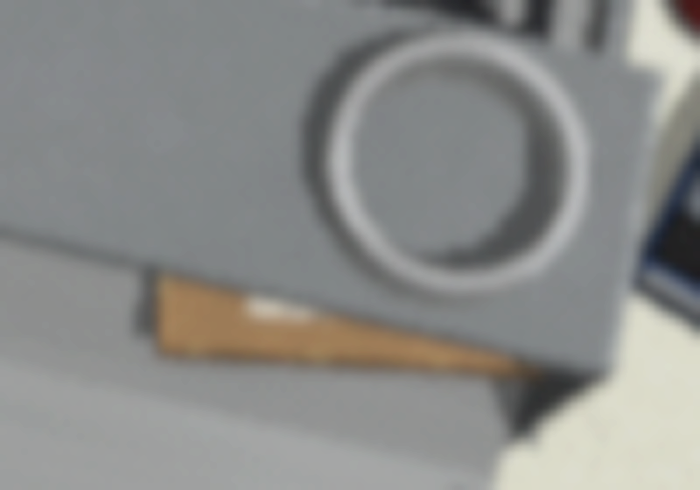

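View pics/d13c.png

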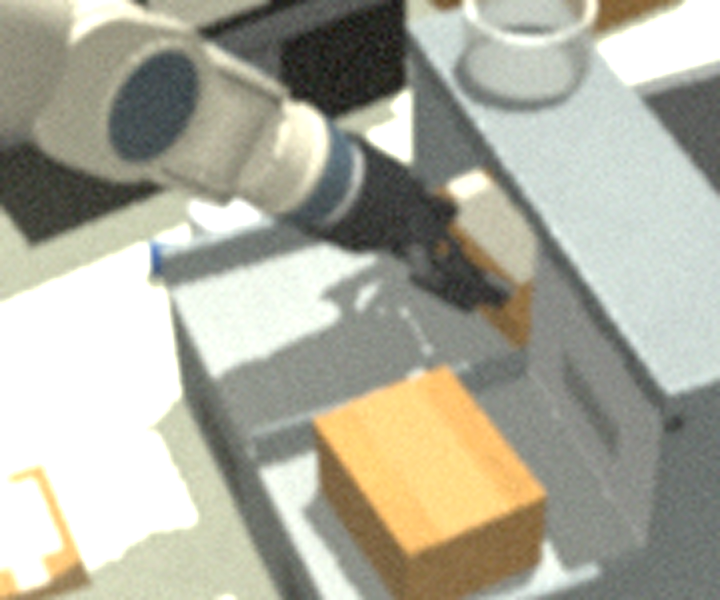

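```bash
python3 - <<'E'
from h import *
d=imaging.snapshot('side')
f=lambda x,y:(220+x/4,90+y/4)
for n,p,zs in (('rear R bottom',(522,347),(.12,)),('tip',(510,297),(.125,.135,.145)),('rear L top',(440,190),(.15,.12))):
  for z in zs:
    r=ray(d,f(*p),z)-O; print(n,z,np.round([r@U,r@V],3))
for p in ((.038,.04,.14),(.02,.04,.14),(-.02,.17,.15)):
    q=proj(d,O+p[0]*U+p[1]*V+p[2]*Z); print(p,(q-[220,90])*4)
i=d['img'][120:190,310:380,::-1]
cv2.imwrite('pics/d14c.png',cv2.convertScaleAbs(cv2.resize(i,None,fx=8,fy=8,interpolation=2),alpha=2.2))
E
```

```text
rear R bottom 0.12 [0.015 0.027]
tip 0.125 [0.027 0.073]
tip 0.135 [0.022 0.064]
tip 0.145 [0.018 0.054]
rear L top 0.15 [0.016 0.176]
rear L top 0.12 [0.031 0.208]
(0.038, 0.04, 0.14) [543.65569453 306.84339252]
(0.02, 0.04, 0.14) [521.07218378 313.92758322]
(-0.02, 0.17, 0.15) [398.81791595 208.09235722]
```

View pics/d14c.png

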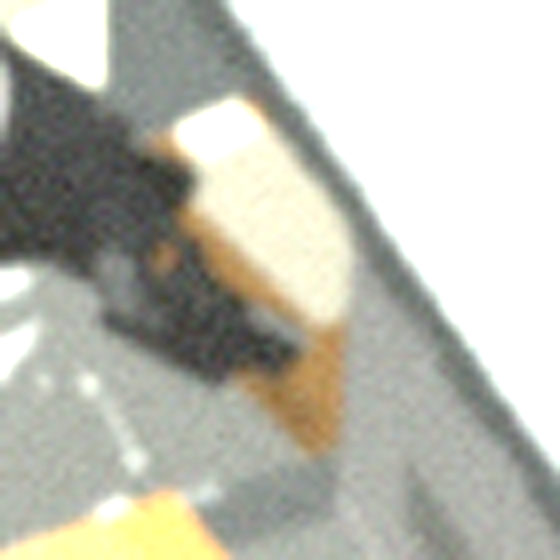

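The carton stopped at about chute x = +0.05 and yawed. In the wrist view the open fingertips sit higher than I reckoned, at the carton's top edge, and the +y finger has slid over it. I'll back off, lower and push again.

Emit:
arm_command:
  motion:
    - [0,0,0,-8,1,0,1]
    - [0,0,0,-9,2,0,1]
    - [0,0,0,-9,2,0,1]
    - [0,0,0,-9,1,0,1]
    - [0,0,0,-9,2,0,1]
    - [0,0,0,0,0,0,1]

```text
t: 7.4
eef_pos: [0.6655, 0.1878, 0.1206]
tool_rot: [0.195, 2.346, -0.064]
ft_force: [-1.2, 0.8, -0.2]
grip_width: 0.998
```

```bash
python3 - <<'E'
from h import *
rep(-.02,.093,.108)
s=snap('side','d15.png');snap('wrist','w15.png')
i=cv2.imread('pics/d15.png')[90:240,220:400];cv2.imwrite('pics/d15c.png',cv2.convertScaleAbs(cv2.resize(i,None,fx=4,fy=4,interpolation=2),alpha=1.7))
E
```

```text
t 7.4 p [0.6655 0.1878 0.1206] chute [-0.0097  0.0936  0.1206] q [ 0.3   0.21 -0.62  0.01 -0.31  0.35] F [-1.2  0.8 -0.2] g 1.0
need mm [-10.2   1.2 -12.6] rot deg [-0.7  0.3 -0.6]
```

View pics/d15c.png

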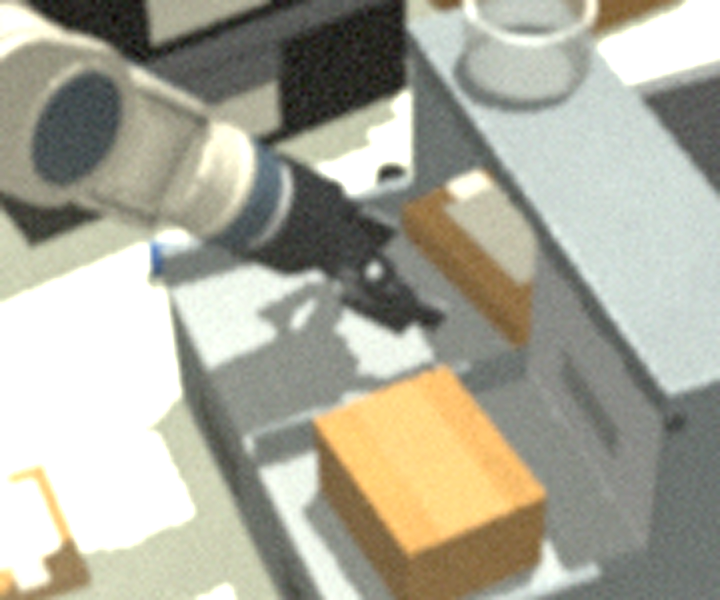

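View pics/w15.png

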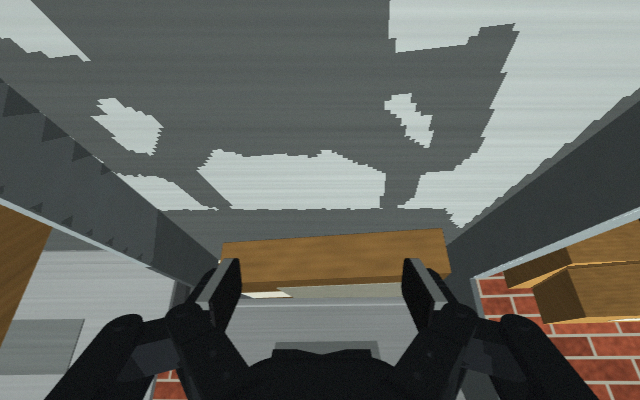

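```bash
python3 - <<'E'
from h import *
d=imaging.snapshot('side')
f=lambda x,y:(220+x/4,90+y/4)
for n,p,zs in (('rear L top',(402,207),(.15,)),('rear L bot',(407,230),(.12,)),('rear R bottom',(522,345),(.12,)),('rear top at fascia',(530,290),(.15,)),('tip',(441,320),(.12,.13,.14,.15))):
  for z in zs:
    r=ray(d,f(*p),z)-O; print(n,z,np.round([r@U,r@V],3))
E
```

```text
rear L top 0.15 [-0.017  0.17 ]
rear L bot 0.12 [-0.011  0.176]
rear R bottom 0.12 [0.016 0.029]
rear top at fascia 0.15 [0.032 0.05 ]
tip 0.12 [-0.027  0.076]
tip 0.13 [-0.031  0.067]
tip 0.14 [-0.035  0.058]
tip 0.15 [-0.039  0.048]
```

Emit:
arm_command:
  motion:
    - [0,0,0,-1,0,-6,1]
    - [0,0,0,0,0,-4,1]
    - [0,0,0,0,0,0,1]

```text
t: 7.8
eef_pos: [0.6679, 0.1876, 0.1113]
tool_rot: [0.197, 2.343, -0.063]
ft_force: [0.1, 0.8, -0.6]
grip_width: 1.003
```

```bash
python3 - <<'E'
from h import *
rep(-.02,.093,.108)
s=snap('side','d16.png');snap('wrist','w16.png')
i=cv2.imread('pics/d16.png')[90:240,220:400];cv2.imwrite('pics/d16c.png',cv2.convertScaleAbs(cv2.resize(i,None,fx=4,fy=4,interpolation=2),alpha=1.7))
E
```

```text
t 7.8 p [0.6679 0.1876 0.1113] chute [-0.0073  0.0938  0.1113] q [ 0.3   0.22 -0.63 -0.02 -0.31  0.34] F [ 0.1  0.8 -0.6] g 1.0
need mm [-12.7   1.4  -3.3] rot deg [-0.7  0.5 -0.6]
```

View pics/d16c.png

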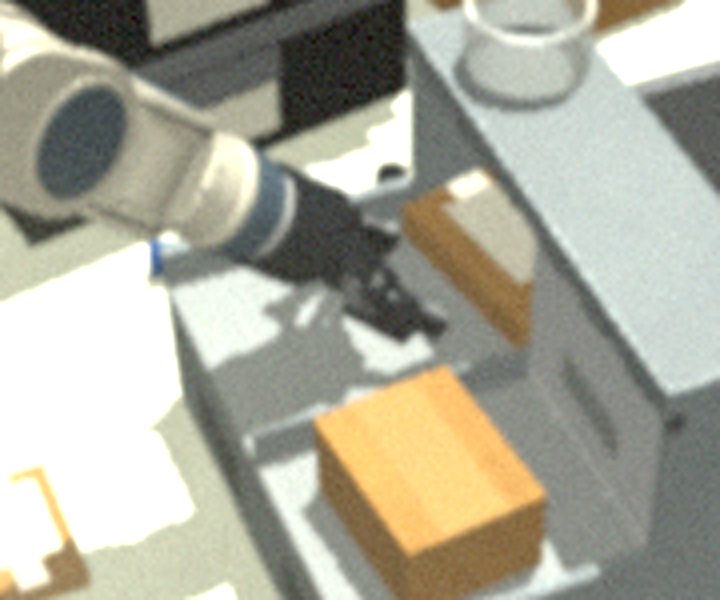

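View pics/w16.png

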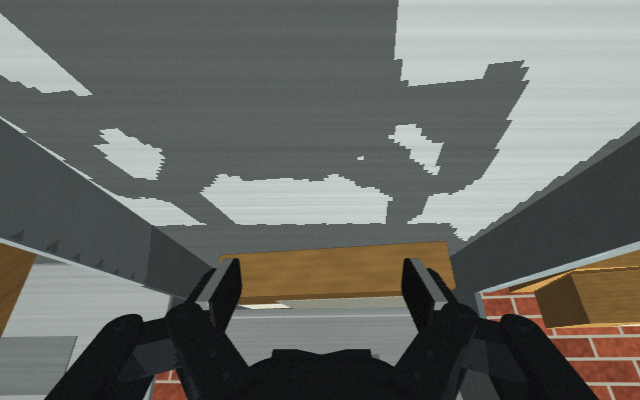

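Emit:
arm_command:
  motion:
    - [0,0,0,1,6,-5,1]
    - [0,0,0,1,4,-1,1]
    - [0,0,0,0,0,0,1]
    - [0,0,0,6,-1,0,1]
    - [0,0,0,6,-1,0,1]
    - [0,0,0,0,0,0,1]

```text
t: 8.4
eef_pos: [0.6839, 0.1969, 0.105]
tool_rot: [0.197, 2.343, -0.063]
ft_force: [1.4, -0.3, 1.2]
grip_width: 1.003
```

```bash
python3 - <<'E'
from h import *
rep(.02,.103,.106)
s=snap('side','d17.png');snap('wrist','w17.png')
i=cv2.imread('pics/d17.png')[90:240,220:400];cv2.imwrite('pics/d17c.png',cv2.convertScaleAbs(cv2.resize(i,None,fx=4,fy=4,interpolation=2),alpha=1.7))
E
```

```text
t 8.4 p [0.6839 0.1969 0.105 ] chute [0.007  0.1057 0.105 ] q [ 0.31  0.26 -0.6  -0.02 -0.32  0.35] F [ 1.4 -0.3  1.2] g 1.0
need mm [12.4 -4.9  1. ] rot deg [-0.7  0.5 -0.6]
```

View pics/d17c.png

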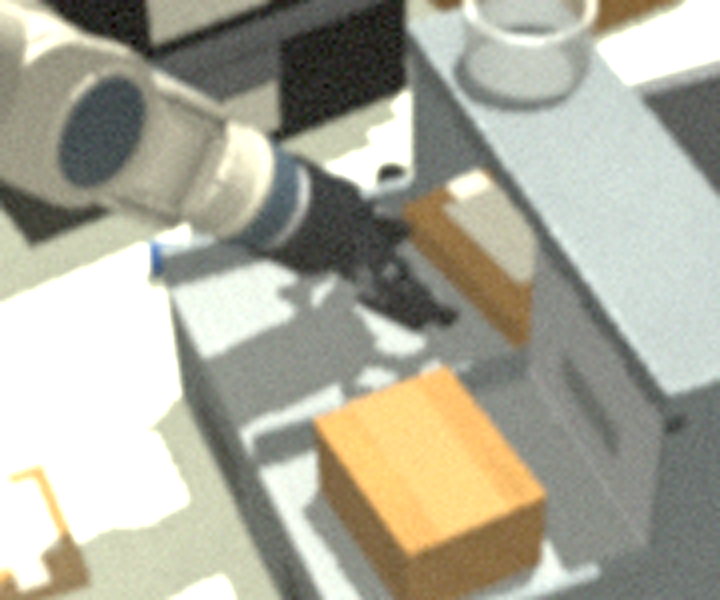

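View pics/w17.png

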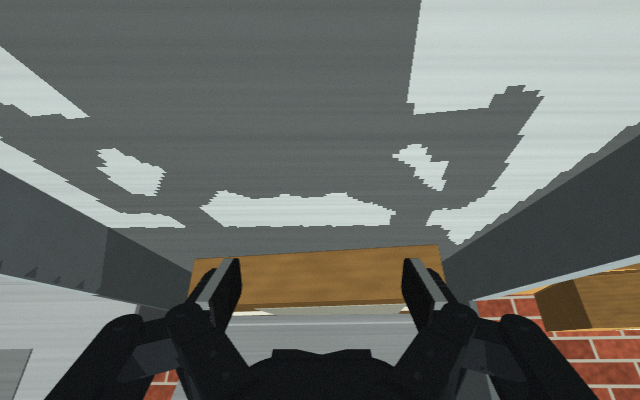

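Emit:
arm_command:
  motion:
    - [0,0,0,7,-1,0,1]
    - [0,0,0,7,-2,0,1]
    - [0,0,0,7,-1,0,1]
    - [0,0,0,0,0,0,1]

```text
t: 8.83
eef_pos: [0.7059, 0.1926, 0.1051]
tool_rot: [0.196, 2.343, -0.062]
ft_force: [0.1, -0.2, 0.1]
grip_width: 1.003
```

```bash
python3 - <<'E'
from h import *
rep(.02,.103,.106)
s=snap('scene','s18.png');snap('wrist','w18.png')
j=cv2.imread('pics/s18.png')[180:400,220:440]
cv2.imwrite('pics/s18c.png',cv2.convertScaleAbs(cv2.resize(j,None,fx=2.7,fy=2.7,interpolation=2),alpha=1.5))
E
```

```text
t 8.83 p [0.7059 0.1926 0.1051] chute [0.0293 0.1051 0.1051] q [ 0.29  0.28 -0.56 -0.02 -0.3   0.33] F [ 0.1 -0.2  0.1] g 1.0
need mm [-9.6 -0.5  0.9] rot deg [-0.7  0.5 -0.6]
```

View pics/s18c.png

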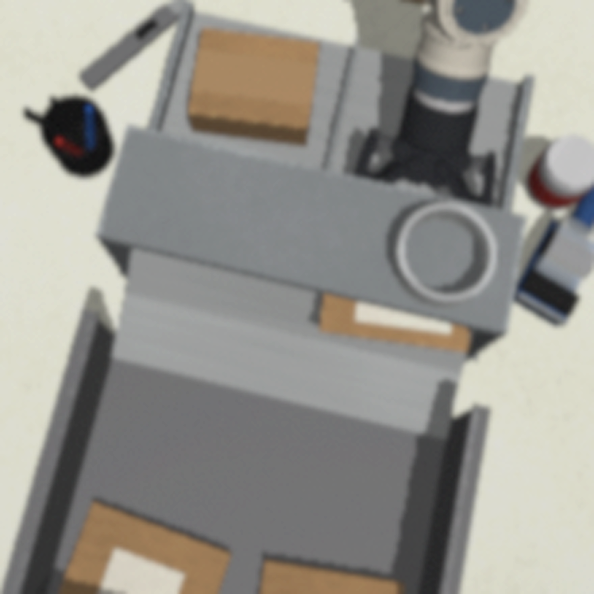

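View pics/w18.png

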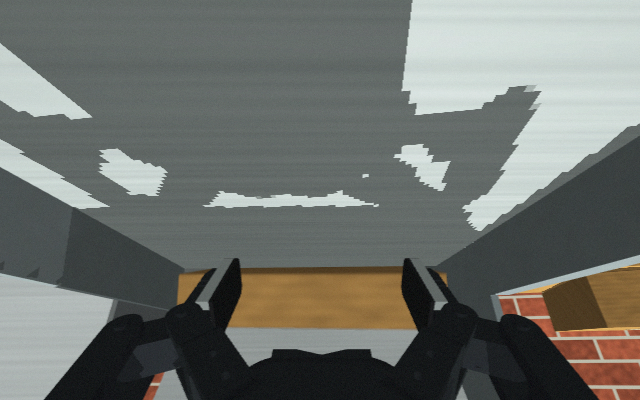

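Emit:
arm_command:
  motion:
    - [0,0,0,7,-1,0,1]
    - [0,0,0,8,-2,0,1]
    - [0,0,0,7,-1,0,1]
    - [0,0,0,0,0,0,1]
    - [0,0,0,0,0,0,1]

```text
t: 9.35
eef_pos: [0.729, 0.1877, 0.1043]
tool_rot: [0.197, 2.344, -0.064]
ft_force: [-0.9, 0.5, -0.3]
grip_width: 1.004
```

```bash
python3 - <<'E'
from h import *
rep(.02,.103,.106)
s=snap('scene','s19.png');snap('wrist','w19.png')
j=cv2.imread('pics/s19.png')[180:400,220:440]
cv2.imwrite('pics/s19c.png',cv2.convertScaleAbs(cv2.resize(j,None,fx=2.7,fy=2.7,interpolation=2),alpha=1.5))
E
```

```text
t 9.35 p [0.729  0.1877 0.1043] chute [0.0529 0.1043 0.1043] q [ 0.27  0.31 -0.52 -0.   -0.29  0.32] F [-0.9  0.5 -0.3] g 1.0
need mm [-32.7   4.4   1.7] rot deg [-0.7  0.4 -0.6]
```

View pics/s19c.png

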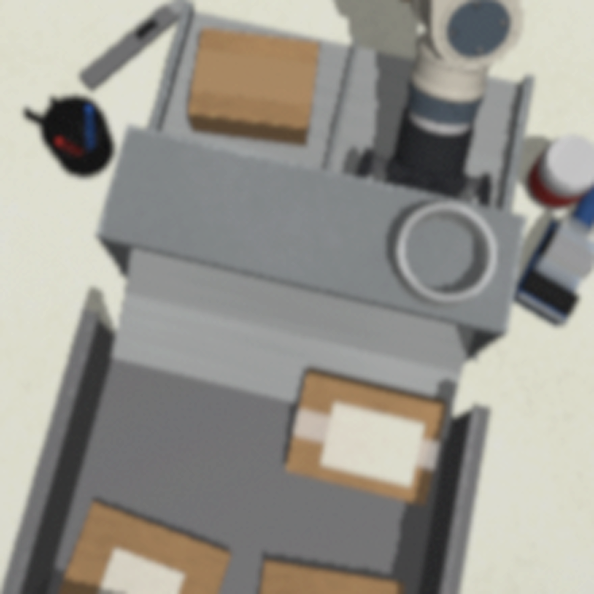

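View pics/w19.png

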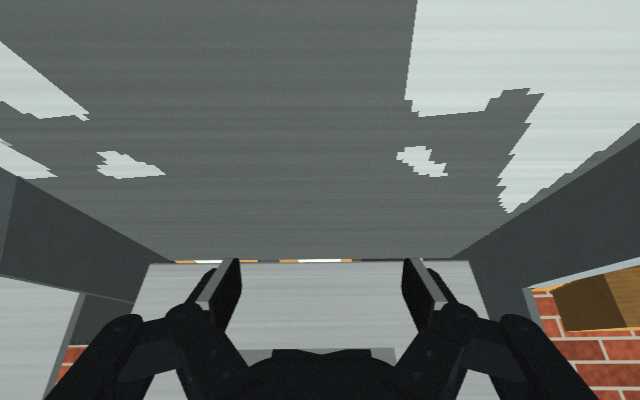

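The carton is down in the tote (scene crop, about (365,440)). Next I draw straight back out.

Emit:
arm_command:
  motion:
    - [0,0,0,-8,1,0,1]
    - [0,0,0,-12,2,0,1]
    - [0,0,0,-14,2,0,1]
    - [0,0,0,-14,3,0,1]
    - [0,0,0,-14,2,0,1]
    - [0,0,0,-14,3,0,1]
    - [0,0,0,-14,2,0,1]
    - [0,0,0,-14,3,0,1]
    - [0,0,0,-14,2,0,1]
    - [0,0,0,0,0,0,1]

```text
t: 10.28
eef_pos: [0.5944, 0.2086, 0.103]
tool_rot: [0.194, 2.347, -0.064]
ft_force: [-0.9, 0.2, -1.2]
grip_width: 1.001
```

```bash
python3 - <<'E'
from h import *
rep(-.25,.093,.15)
E
```

```text
t 10.28 p [0.5944 0.2086 0.103 ] chute [-0.0833  0.1019  0.103 ] q [ 0.4   0.16 -0.74 -0.04 -0.38  0.42] F [-0.9  0.2 -1.2] g 1.0
need mm [-165.8   19.8   47. ] rot deg [-0.7  0.2 -0.7]
```

Emit:
arm_command:
  motion:
    - [0,0,0,-10,2,6,1]
    - [0,0,0,-14,1,10,1]
    - [0,0,0,-14,2,12,1]
    - [0,0,0,-16,2,12,1]
    - [0,0,0,-18,3,10,1]
    - [0,0,0,-18,3,8,1]
    - [0,0,0,-18,3,6,1]
    - [0,0,0,-18,3,6,1]
    - [0,0,0,-14,3,6,1]
    - [0,0,0,0,0,0,1]

```text
t: 11.12
eef_pos: [0.4441, 0.2308, 0.1869]
tool_rot: [0.197, 2.343, -0.061]
ft_force: [-0.8, 0.7, -0.1]
grip_width: 1.004
```

```bash
python3 - <<'E'
from h import *
rep(-.25,.093,.15)
s=snap('scene','s20.png');d=snap('side','d20.png');snap('wrist','w20.png')
j=cv2.imread('pics/s20.png')[170:400,220:450]
cv2.imwrite('pics/s20c.png',cv2.convertScaleAbs(cv2.resize(j,None,fx=2.6,fy=2.6,interpolation=2),alpha=1.5))
i=cv2.imread('pics/d20.png')[70:290,240:540];cv2.imwrite('pics/d20c.png',cv2.convertScaleAbs(cv2.resize(i,None,fx=2.6,fy=2.6,interpolation=2),alpha=1.7))
E
```

```text
t 11.12 p [0.4441 0.2308 0.1869] chute [-0.2352  0.098   0.1869] q [ 0.65 -0.12 -0.74  0.33 -0.53  0.64] F [-0.8  0.7 -0.1] g 1.0
need mm [-15.5  -2.4 -36.9] rot deg [-0.8  0.5 -0.6]
```

View pics/s20c.png

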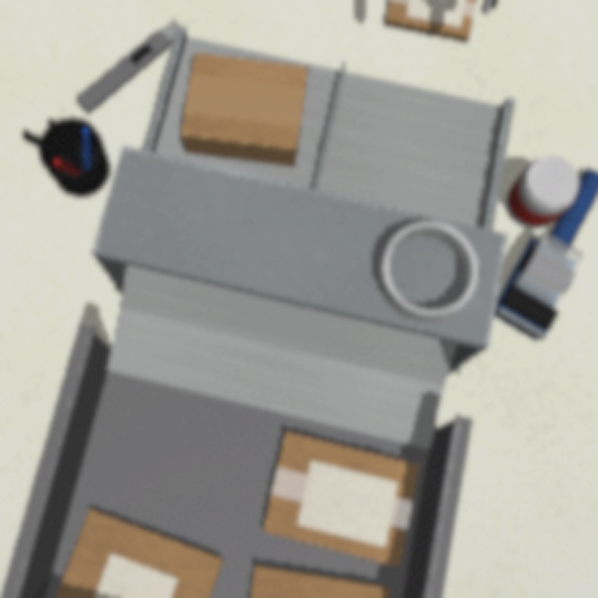

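View pics/d20c.png

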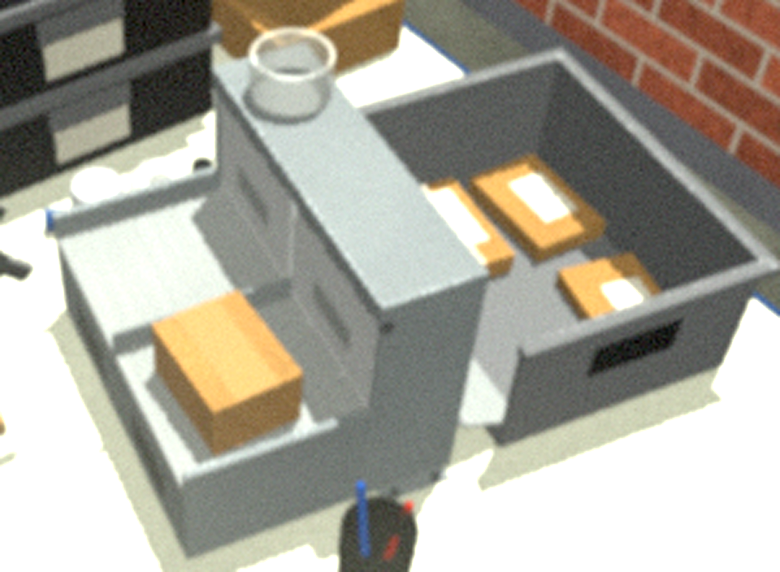

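View pics/w20.png

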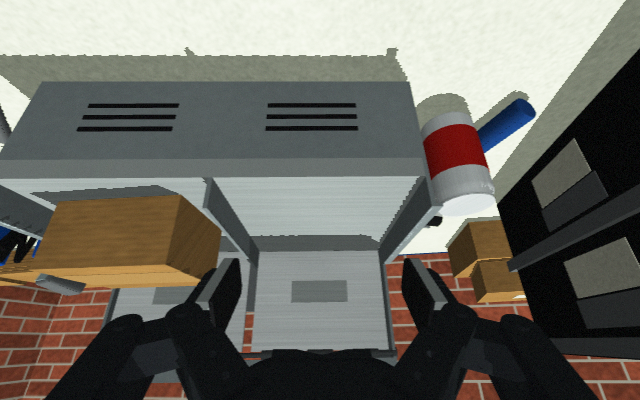

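Emit:
arm_command:
  motion:
    - [0,0,0,-15,3,12,1]
    - [0,0,0,-15,3,15,1]
    - [0,0,0,0,0,0,1]
    - [0,0,0,0,0,0,1]
    - [0,0,0,0,0,0,1]
    - [0,0,0,0,0,0,1]
    - [0,0,0,0,0,0,1]
    - [0,0,0,0,0,0,1]

```text
t: 11.93
eef_pos: [0.4192, 0.2344, 0.2085]
tool_rot: [0.202, 2.347, -0.071]
ft_force: [-0.2, 0.8, -0.1]
grip_width: 1.002
```

```bash
python3 - <<'E'
from h import *
import pickle
a,b,c=pickle.load(open('s.pkl','rb'))
rep(-.25,.093,.15)
o=cv2.imread('pics/s20.png'); s=snap('scene','s21.png'); n=cv2.imread('pics/s21.png')
print('tote diff',cv2.absdiff(cv2.GaussianBlur(o,(5,5),0),cv2.GaussianBlur(n,(5,5),0))[340:400,300:400].max())
f=lambda x,y:(220+x/2.6,170+y/2.6)
for p in ((285,432),(418,462),(390,562),(263,530),(339,497)):
    for z in (.03,.05):
        r=ray(s,f(*p),z)-O; print(p,z,np.round([r@U,r@V],3))
# tall carton and neighbours change since the start
g=cv2.absdiff(cv2.GaussianBlur(cv2.cvtColor(a['img'],cv2.COLOR_RGB2BGR),(5,5),0),cv2.GaussianBlur(n,(5,5),0)).max(2)
for k,(x0,y0,x1,y1) in dict(tall=(285,185,342,236),cup=(228,212,264,248),knife=(248,176,292,216),tape=(362,252,408,294),can=(414,228,446,258),gun=(410,235,455,302)).items(): print(k,g[y0:y1,x0:x1].max())
E
```

```text
t 11.93 p [0.4192 0.2344 0.2085] chute [-0.2603  0.0973  0.2085] q [ 0.71 -0.16 -0.7   0.46 -0.57  0.7 ] F [-0.2  0.8 -0.1] g 1.0
need mm [  9.4  -6.  -58.5] rot deg [-0.5  0.2 -0.2]
tote diff 1
(285, 432) 0.03 [0.214 0.027]
(285, 432) 0.05 [0.215 0.027]
(418, 462) 0.03 [0.211 0.182]
(418, 462) 0.05 [0.212 0.18 ]
(390, 562) 0.03 [0.322 0.171]
(390, 562) 0.05 [0.321 0.169]
(263, 530) 0.03 [0.322 0.027]
(263, 530) 0.05 [0.321 0.027]
(339, 497) 0.03 [0.268 0.102]
(339, 497) 0.05 [0.269 0.101]
tall 1
cup 1
knife 1
tape 24
can 1
gun 1
```

```bash
python3 - <<'E'
from h import *
a=cv2.imread('pics/s1.png');n=cv2.imread('pics/s21.png')
g=cv2.absdiff(cv2.GaussianBlur(a,(5,5),0),cv2.GaussianBlur(n,(5,5),0)).max(2)[252:294,362:408]
y,x=np.where(g>6);print(len(y),y.min()+252,y.max()+252,x.min()+362,x.max()+362)
print(manip.sign_off())
E
```

```text
17 252 253 389 399
the job is handed in; nothing more can be done
None
```

The flat labelled carton is in the tote, both flaps look shut, and I have handed the job in at about 12 s of the 42 s allowed. No verdict is reported.

**What I did:** I pushed the carton from the left lane with the open fingers tilted 45°, without gripping anything. The first push stopped short of the sill with the carton turned about 10°. The open fingertips sit higher and further back than I had reckoned, and one finger slid over its top edge. I backed off, lowered the fingers about 17 mm, shifted them towards the lagging side and pushed again. The carton straightened, tipped off the sill and slid down. I then drew the fingers straight back out.

**Last checks:**
- **Carton:** it lies flat in the tote, centre at about chute (0.27, 0.10). It did not move between two pictures about 0.8 s apart.
- **Flaps:** both look shut in the side and wrist views. I judged this by eye and did not measure the angles.
- **Other things:** the taller carton, pen cup, knife, can and tape gun look unchanged from the first picture. The tape roll check flagged a few pixels, but only on the top two rows of its window, where the flat carton first lay. I took those for the moved carton, not the roll.
- **Robot:** it stands clear of everything, with no contact force beyond noise. The largest I read along the way was about 3 N.

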